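Close and lock a loaded vial canister with its captive bayonet screw cap

TASK

The vials are packed, so close the canister: swing its hinged cap over onto the mouth, turn it back (counterclockwise) until it drops into its thread, then press it down against the gasket and screw it clockwise by the bar until it sits locked at its stop and stays down by itself. Leave the vial, the carton and the radio beside it where they are.

Things in the scene. Friction and masses are not known exactly. Their poses are not given: they have to be found in the camera images.
- canister: white canister, fixed by a 150 mm square black steel foot; body 112 mm across, neck 79 mm across, rim at z = 122 mm. Origin: centre of the foot's underside; z up along the neck; the lid hinge is on its +x side. Two bayonet ledges run round the neck (z = 110 to 116 mm, 92 degrees each) with wide gaps between; a gasket on the rim pushes the cap up (about 10 N on the cap squeezes it flat)
- lid_hinge (a point): hinge pin of the cap's ring, at the canister's (66, 0, 104) mm; y along the pin. The frame swings with the lid: the cap's axis lies 66 mm along its own -x, and z points out of the cap's outer face, parallel to the cap's axis
- bar_top (a point): middle of the top of the orange turning bar on the blue cap (103 mm across, 23 mm high). Its frame turns with the cap: x along the bar (78 mm long, 14 mm thick, 26 mm high above the cap's flat top), z out of the cap along its axis. With the cap down: on the canister's axis, z = 153 mm. A white dot at the bar's -x end points at the green shoulder mark when the dogs can pass, at the red when locked
- lid_ring (a joint): hinge of the cap's ring, rad: 0 = fully down (hard stop), about 0.07 = unlocked, lifted by the gasket, 0.15 to 0.4 = the cap's dogs stand on top of the ledges, 1.85 = open, leaning back; light friction, falls shut from about 0.8
- screw_cap (a joint): turn of the cap in its ring, rad, clockwise seen from outside (tightening) positive: 0 to 0.3 = the cap's two inner dogs face the gaps and can pass down; pressed down, it then turns under the ledges to the stop at 1.92 and springs up 2 mm into its locked seat at about 1.75. Locked, the bar is in line with the hinge strap (canister's x)
- near_vial: bystander: screw-cap sample vial standing upright, 36 mm across, 65 mm high; origin under its centre
- carton: bystander: small folding carton standing upright, 56 x 34 x 70 mm; origin under its centre
- radio: bystander: black two-way radio lying flat, 151 x 58 x 31 mm; origin under its centre

How it is judged (in metres and radians):
At the end, for the whole second after the job is handed in: The cap is locked on the canister: its ring is down (lid_ring under 0.05 rad) and the cap is turned into its locked seat (screw_cap over 1.75 rad of 1.92). The vial, carton and radio were never shifted by more than 30 mm or tipped (value of joint lid_ring below 0.05 rad and value of joint screw_cap above 1.75 rad); the robot touches nothing.
It fails at once if the vial beside the canister is shifted by more than 30 mm or tipped (distance of near_vial from where it was at the start of the episode above 0.03 m or angle between near_vial's own z axis and vertical above 0.5 rad).
It fails at once if the carton is shifted by more than 30 mm or tipped (distance of carton from where it was at the start of the episode above 0.03 m or angle between carton's own z axis and vertical above 0.5 rad).
It fails at once if the radio is shifted by more than 30 mm (distance of radio from where it was at the start of the episode above 0.03 m).
It also fails if it takes over 64 s, if anything falls off the work surface, if the arm or the gripper's body presses on something with over 40 N, if the wrist force passes 120 N, or if a joint passes its speed limit or range.

ROBOT

A 6-joint arm with a two-finger parallel gripper is mounted at the origin on a cart in front of the work surface, level with it; the furniture and walls round the work are solid. World frame = base frame: x ahead of the robot, y to its left, z up, the work surface at z = 0. Lengths are in m, angles in degrees, forces in N, time in s.
With the tool pointing down it reaches from about 0.25 to 0.725 m from the base axis. Payload 9.7 kg.
Tool frame: the origin (TCP) lies midway between the tips of the shut fingers; the grasp point (between the pads) lies 19 mm behind it; x points along the fingers, y is the direction in which the jaws open and shut, and the axes are right-handed (so a half turn about x gives the same grasp; the last joint's range is limited). The gripper opens to 85 mm and grips with 20 to 120 N. Pads are 22 mm wide; open, the fingers measure 114 mm over their backs; the gripper's body (76 mm by 85 mm) begins 54 mm behind the grasp point. The pads swing forward as they close: fully open they stand 13 mm farther back than shut.
Start: joints at [0, 4.979, 10.078, 95.1, 0, 90], TCP at [0.55, -0, 0.231] pointing down, gripper open.
Joint ranges: [-179.16, 179.16], [-48.56, 103.87], [-65.8, 70.77], [-126.05, 130.52], [-82.76, 87.17], [-180, 180]. Speed limits (degrees/s): [127.2, 127.2, 147.25, 180, 180, 180].

INTERFACE

Orientations are given as [roll, pitch, yaw] about the fixed x, y, z axes, in that order (R = Rz(yaw) Ry(pitch) Rx(roll)).
In Python, from workcell import bot, cams gives the robot as it stands.
- The arm moves only by the tool apply_moves, never from a script. Its argument "commands" is a list of rows, each a list of 5 numbers: the shift along the tool's x, y, z in m, then the turn about the tool's x in rad, then the opening, from -1 (shut) to 1 (fully open). In form: [[tx, ty, tz, roll, hand], ...]. A call has 1 to 12 rows; each row is the pose to reach, as a shift and turn from the pose measured when the call began, along the tool's axes at that moment; what a row does not reach only later rows make up. A row lasts 1/10 s, in which the tool goes at most 50 mm and 8.59 degrees, less where a joint would pass 70% of its speed; a pose out of reach is approached as far as the arm can. A call with a gripper value outside its range is refused whole. The fingers move at their own pace and stop on an object; "newtons" is the grip in N (left out, the last holds). Time passes only in rows, so rows that repeat a pose let the fingers close. It gives the time, the measured TCP pose, the force and the opening at its end, in the units of the state.
- bot.get_obs(): the state, without advancing time (a new reading comes with each control period).
- cams.camera(name): name is "scene" or "side" or "wrist"; returns a dict with "frame" (480x640x3 uint8, blue, green, red), "depth" (480x640 float32, m along the optical axis (not along the pixel's ray), 0 where there is no reading), "camera_matrix" (3x3 intrinsics, pixels), "R" (3x3) and "t" (3): a world point X has camera coordinates R X + t; the wrist camera has in their place "mount" (4x4, takes a point from camera to tool coordinates, whose origin is the TCP and whose axes are the tool frame's). Camera axes: x right, y down, z forward; pixel columns grow to the right and rows downward; lengths in m; the calibration is good to about 2 mm. A picture is of the moment at which its call begins: read the wrist's pose just before it.
- bot.job_done(): hands the job in, once; it reports no verdict.
Trained networks look in the newest picture that a camera, given by its name, has taken for a name from the list of things; names that differ only in an ending like _2 or _b are one class to them, and where a whole thing is asked for, a point or a joint stands for the part that bears it (a point fixed in the world has none). Each returns a list of dicts, best first, with "confidence" (0 to 1); they miss things now and then, are a little off and sometimes report something else, mostly with a low value. They report only what shows in the picture. A call takes as long as a camera call.
- cams.spot_in(name, camera): "rect" ([left, top, right, bottom] in pixels, round what is visible of it).
The state is a dict: "time": time; "q": joint angles; "qd": joint speeds; "joint_efforts": joint torques, N m; "ee_pos": TCP position; "tcp_rot": TCP orientation; "wrist_force": force on the tool from outside, world axes, zero at the start; "torque": the same for the moment, N m; "opening": finger opening in m.
Only numpy, scipy, OpenCV 4.12 (cv2) and the standard library are available. Lean on these libraries where they do the work, as an engineer would, in place of code of your own. Each camera call takes 0.05 s, during which the arm holds its last target. There are 200 camera calls.

## Working session

There is one attempt and no reset: what is moved stays moved. The work goes in short steps, Python scripts to look and compute and a tool call to move; the robot and the scene stay as the last step left them, time stands still between calls to the robot, and variables do not carry over. Pictures are saved under pics/ and viewed, about 8 in all and at most 12, crops included, and the job is handed in when it is done.

Besides the shell and the picture viewer there is one more tool, called by a JSON object that holds its "op" and its "data". apply_moves: Moves the arm, as the interface text tells. Its arguments: {"type":"object","properties":{"commands":{"type":"array"},"newtons":{"type":"number"}},"required":["commands"]}

```bash
ls; mkdir -p pics; python3 - <<'E'
from workcell import bot,cams
import cv2,numpy as np
o=bot.get_obs();print(o)
ims=[]
for c in("scene","side"):
    d=cams.camera(c);ims.append(d["frame"]);np.savez(f"{c}0.npz",**d)
    cv2.imwrite(f"pics/{c}0.png",d["frame"])
    for n in("canister","bar_top","lid_hinge","near_vial","carton","radio"):
        print(c,n,[(np.round(r["rect"]).tolist(),round(r["confidence"],2)) for r in cams.spot_in(n,c)[:2]])
    print(np.round(-d["R"].T@d["t"],3))
E
```

```text
pics
{'time': 0.0, 'q': array([-1.16187454e-03,  5.01358581e+00,  1.00338662e+01,  9.51004892e+01,
        7.70367266e-04,  9.00003392e+01]), 'qd': array([-0.0201535 , -0.05835742,  0.00617042, -0.03062074,  0.01503387,
        0.0220997 ]), 'joint_efforts': array([ 7.68234549e-04, -5.20392072e+01,  4.64802504e+01,  1.63646933e-02,
        2.23589603e-05, -6.77332673e-05]), 'ee_pos': array([ 5.49763101e-01, -7.31643911e-06,  2.30553964e-01]), 'tcp_rot': array([-90.54994201,  89.91978748, 179.44855635]), 'wrist_force': array([-0.19246961,  0.2833702 ,  0.53121895]), 'torque': array([-0.0122456 ,  0.01317325, -0.01549795]), 'opening': 0.08541847849626141}
scene canister [([277.0, 179.0, 344.0, 292.0], 0.64), ([302.0, 187.0, 336.0, 220.0], 0.64)]
scene bar_top [([303.0, 184.0, 337.0, 221.0], 0.68)]
scene lid_hinge [([298.0, 185.0, 336.0, 223.0], 0.77)]
scene near_vial [([346.0, 290.0, 360.0, 319.0], 0.88)]
scene carton [([220.0, 211.0, 245.0, 244.0], 0.84)]
scene radio [([414.0, 266.0, 469.0, 301.0], 0.88)]
[-0.248 -0.724  0.664]
side canister [([282.0, 226.0, 369.0, 316.0], 0.64)]
side bar_top [([286.0, 228.0, 311.0, 272.0], 0.82)]
side lid_hinge [([283.0, 228.0, 314.0, 269.0], 0.92)]
side near_vial [([353.0, 219.0, 365.0, 245.0], 0.52)]
side carton [([324.0, 360.0, 354.0, 393.0], 0.62)]
side radio [([276.0, 204.0, 299.0, 232.0], 0.67)]
[0.531 0.987 1.026]
```

```bash
python3 - <<'E'
import cv2,numpy as np
a=cv2.imread("pics/scene0.png")[150:350,200:480];b=cv2.imread("pics/side0.png")[190:410,230:410]
a=cv2.resize(a,None,fx=2,fy=2,interpolation=3);b=cv2.resize(b,None,fx=1.3,fy=1.3,interpolation=3)
c=np.zeros((400,800,3),np.uint8);c[:400,:560]=a;c[:286,560:794]=b
cv2.imwrite("pics/both0.png",c)
for n in("scene","side"):
    d=np.load(n+"0.npz");K=d["camera_matrix"];z=d["depth"]
    v,u=np.mgrid[:480,:640];P=np.stack([(u-K[0,2])/K[0,0]*z,(v-K[1,2])/K[1,1]*z,z],-1)
    W=(P-d["t"])@d["R"];np.save(n+"W.npy",W)
    h=cv2.cvtColor(d["frame"],cv2.COLOR_BGR2HSV)
    for nm,r in dict(canister=[277,179,344,292],vial=[346,290,360,319],carton=[220,211,245,244],radio=[414,266,469,301]).items() if n=="scene" else dict(canister=[282,226,369,316],vial=[353,219,365,245],carton=[324,360,354,393],radio=[276,204,299,232]).items():
        w=W[r[1]:r[3],r[0]:r[2]].reshape(-1,3);hh=h[r[1]:r[3],r[0]:r[2]].reshape(-1,3)
        ok=(w[:,2]>.006)&(z[r[1]:r[3],r[0]:r[2]].ravel()>0)&(w[:,2]<.35)
        print(n,nm,np.round(np.percentile(w[ok],[3,50,97],axis=0),3).tolist())
        if nm=="canister":
            for c,lo,hi in(("orange",(5,150,100),(20,255,255)),("blue",(95,120,50),(130,255,255)),("green",(45,100,50),(85,255,255)),("white",(0,0,170),(180,40,255))):
                m=ok&(cv2.inRange(hh[None],lo,hi)[0]>0)
                if m.sum(): print("  ",c,m.sum(),np.round(np.percentile(w[m],[5,50,95],axis=0),3).tolist())
E
```

```text
scene canister [[0.442, -0.113, 0.007], [0.511, -0.046, 0.092], [0.794, 0.32, 0.214]]
   blue 1184 [[0.455, -0.099, 0.053], [0.582, -0.018, 0.157], [0.601, 0.023, 0.206]]
   green 3 [[0.548, -0.094, 0.085], [0.549, -0.092, 0.088], [0.551, -0.091, 0.089]]
   white 1062 [[0.452, -0.103, 0.027], [0.473, -0.08, 0.093], [0.525, -0.026, 0.118]]
scene vial [[0.402, -0.269, 0.01], [0.409, -0.259, 0.046], [0.431, -0.241, 0.067]]
scene carton [[0.473, 0.246, 0.009], [0.493, 0.251, 0.046], [0.528, 0.28, 0.072]]
scene radio [[0.606, -0.428, 0.009], [0.627, -0.359, 0.028], [0.661, -0.303, 0.033]]
side canister [[0.42, -0.238, 0.007], [0.521, -0.008, 0.092], [0.61, 0.032, 0.22]]
   orange 346 [[0.584, -0.026, 0.15], [0.601, -0.001, 0.173], [0.618, 0.024, 0.195]]
   blue 415 [[0.474, -0.02, 0.052], [0.569, 0.009, 0.185], [0.592, 0.033, 0.22]]
   white 1077 [[0.458, -0.083, 0.029], [0.505, -0.007, 0.095], [0.554, 0.016, 0.178]]
side vial [[0.404, -0.263, 0.008], [0.419, -0.239, 0.047], [0.433, -0.231, 0.068]]
side carton [[0.474, 0.251, 0.01], [0.5, 0.281, 0.062], [0.528, 0.285, 0.074]]
side radio [[0.585, -0.379, 0.011], [0.613, -0.009, 0.251], [0.666, 0.015, 0.322]]
```

View pics/both0.png

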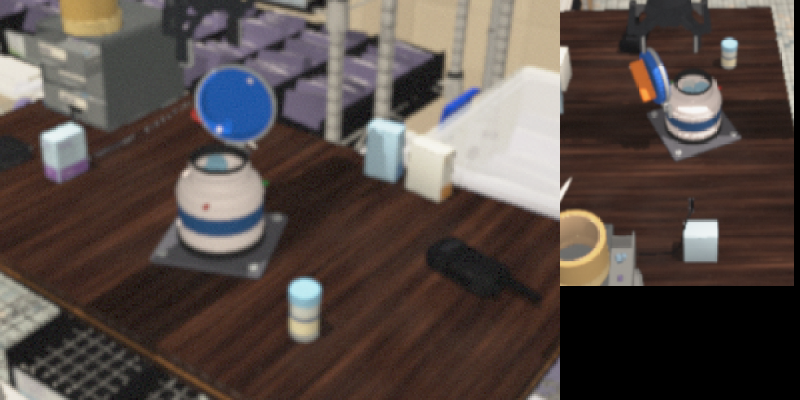

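The picture shows the canister at scene (310,235), with the blue cap open and leaning away from the robot (317,203). The orange bar is on its back. The vial, carton and radio stand well clear. Next I fit the canister's axis and yaw.

```bash
python3 - <<'E'
import cv2,numpy as np
from scipy.optimize import least_squares
P=[];F=[];
for n in("scene","side"):
    W=np.load(n+"W.npy");d=np.load(n+"0.npz");hsv=cv2.cvtColor(d["frame"],cv2.COLOR_BGR2HSV)
    near=np.hypot(W[...,0]-.5,W[...,1]+.05)<.085
    m=near&(W[...,2]>.035)&(W[...,2]<.075); p=W[m];P.append(p)
    f=lambda q,p=p:np.hypot(p[:,0]-q[0],p[:,1]-q[1])-.056
    r=least_squares(f,[.5,-.05],loss="soft_l1",f_scale=.002);print(n,r.x,np.median(abs(r.fun)))
    for nm,lo,hi in(("red",(0,120,60),(4,255,255)),("red2",(170,100,60),(180,255,255)),("green",(45,80,40),(85,255,255))):
        mm=(cv2.inRange(hsv,lo,hi)>0)&near&(W[...,2]>.05)&(W[...,2]<.12)
        if mm.any(): print(nm,mm.sum(),W[mm].mean(0).round(3))
    mm=(np.hypot(W[...,0]-.58,W[...,1]+.02)<.09)&(W[...,2]>.13)&(W[...,2]<.23)&(cv2.inRange(hsv,(95,120,40),(130,255,255))>0)
    c=W[mm];print("lidblue",np.median(c,0).round(3)); 
    q=c-np.median(c,0);q=q[np.linalg.norm(q,axis=1)<.06];u,s,vt=np.linalg.svd(q-q.mean(0),full_matrices=False);print("normal",vt[2].round(3),s.round(3))
    mm=(cv2.inRange(hsv,(5,130,60),(20,255,255))>0)&(np.hypot(W[...,0]-.6,W[...,1]+.02)<.09)&(W[...,2]>.1)&(W[...,2]<.23)
    if mm.any():
        c=W[mm];mu=c.mean(0);u,s,vt=np.linalg.svd(c-mu,full_matrices=False);print("bar",mu.round(3),vt.round(3).tolist(),s.round(3),np.ptp((c-mu)@vt[0]))
p=np.vstack(P)
r=least_squares(lambda q:np.hypot(p[:,0]-q[0],p[:,1]-q[1])-.056,[.5,-.05],loss="soft_l1",f_scale=.002);print(r.x)
E
```

```text
scene [ 0.50746347 -0.04830303] 0.0009762994978019593
green 4 [ 0.548 -0.093  0.088]
lidblue [ 0.586 -0.009  0.169]
normal [0.919 0.394 0.023] [0.784 0.689 0.212]
side [ 0.5043281  -0.04797452] 0.0011160103703785826
red 4 [ 0.449 -0.069  0.09 ]
green 2 [ 0.547 -0.091  0.092]
lidblue [0.575 0.019 0.201]
normal [0.877 0.48  0.031] [0.444 0.173 0.064]
bar [ 0.601 -0.001  0.173] [[-0.331, 0.694, -0.639], [-0.94, -0.298, 0.163], [-0.077, 0.655, 0.752]] [0.42  0.149 0.06 ] 0.07826341941606917
[ 0.50640268 -0.04795668]
```

Centre is about (0.506,-0.048), yaw about 24°, hinge about (0.566,-0.021). The bar angle gives screw ≈0.86. Next I go over and behind the lid with the fingers shut.

{"op": "apply_moves", "data": {"commands": [[-0.04, 0, 0, 0, -1], [-0.07, 0, 0, 0, -1], [-0.07, 0.03, 0, 0, -1], [-0.07, 0.06, -0.005, 0, -1], [-0.07, 0.09, -0.01, 0, -1], [-0.07, 0.095, -0.011, 0, -1], [-0.04, 0.095, -0.011, 0, -1], [0.0, 0.095, -0.011, 0, -1], [0.04, 0.095, -0.011, 0, -1], [0.04, 0.095, -0.011, 0, -1], [0.04, 0.095, -0.011, 0, -1]], "newtons": 60}}

```text
time: 1.8
ee_pos: [0.6445, 0.0109, 0.1924]
tcp_rot: [-94.1, 90.0, 175.9]
wrist_force: [0.2, -0.1, 0.3]
opening: -0.0002
```

```bash
python3 - <<'E'
from workcell import bot,cams
import cv2,numpy as np
print(bot.get_obs())
ims=[]
for c,(x,y) in dict(side=(220,180),scene=(240,130)).items():
    d=cams.camera(c);ims.append(cv2.resize(d["frame"][y:y+180,x:x+160],None,fx=2.5,fy=2.5,interpolation=3))
cv2.imwrite("pics/p1.png",np.hstack(ims))
E
```

```text
{'time': 1.8, 'q': array([9.72607887e-01, 1.77822477e+01, 2.06174967e+01, 9.28520993e+01,
       1.48701132e-03, 9.09737888e+01]), 'qd': array([ 0.04383064, -0.88154348,  4.27868381,  0.38523283,  0.01667766,
        0.05166365]), 'joint_efforts': array([ 7.36370799e-03, -6.16642356e+01,  4.18801618e+01, -3.27360928e-01,
       -1.88375088e-04, -8.50451197e-04]), 'ee_pos': array([0.64445869, 0.01094827, 0.1924472 ]), 'tcp_rot': array([-94.0694303,  89.9830843, 175.9293886]), 'wrist_force': array([ 0.21102873, -0.12475232,  0.29418415]), 'torque': array([-0.05301885,  0.02222099,  0.00840651]), 'opening': -0.0002112631496015325}
```

View pics/p1.png

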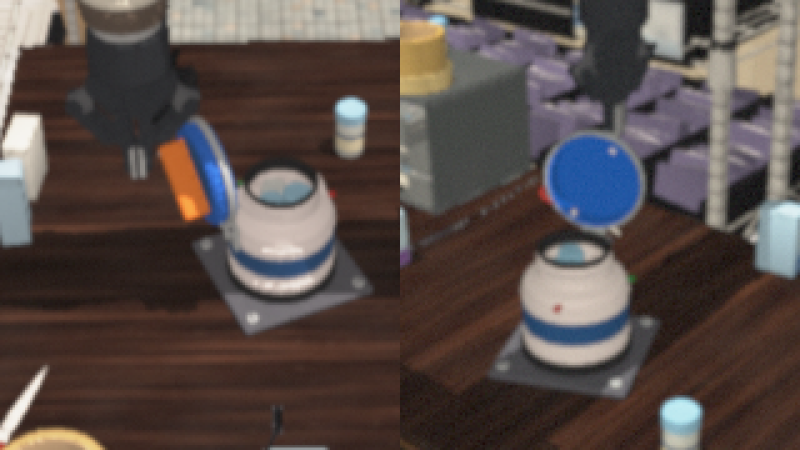

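Side view: the fingers (140,160) are behind the bar and cap, centred on the lid. Now I push the lid over, along (-0.91,-0.41).

{"op": "apply_moves", "data": {"commands": [[0, -0.01, 0.004, 0, -1], [0, -0.019, 0.008, 0, -1], [0, -0.028, 0.012, 0, -1], [0, -0.037, 0.016, 0, -1], [0, -0.046, 0.02, 0, -1], [0, -0.055, 0.024, 0, -1], [0, -0.064, 0.028, 0, -1], [0, -0.073, 0.032, 0, -1], [0, -0.082, 0.036, 0, -1], [-0.005, -0.091, 0.04, 0, -1], [-0.01, -0.1, 0.044, 0, -1], [-0.01, -0.1, 0.044, 0, -1]]}}

```text
time: 3.1
ee_pos: [0.5451, -0.0336, 0.2056]
tcp_rot: [87.7, 89.7, -2.4]
wrist_force: [0.9, -0.7, -0.1]
opening: -0.0001
```

```bash
python3 - <<'E'
from workcell import bot,cams
import cv2,numpy as np
ims=[]
for c,(x,y) in dict(side=(220,180),scene=(240,130)).items():
    d=cams.camera(c);ims.append(cv2.resize(d["frame"][y:y+180,x:x+160],None,fx=2.5,fy=2.5,interpolation=3))
cv2.imwrite("pics/p2.png",np.hstack(ims))
E
```

```text
(no output)
```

View pics/p2.png

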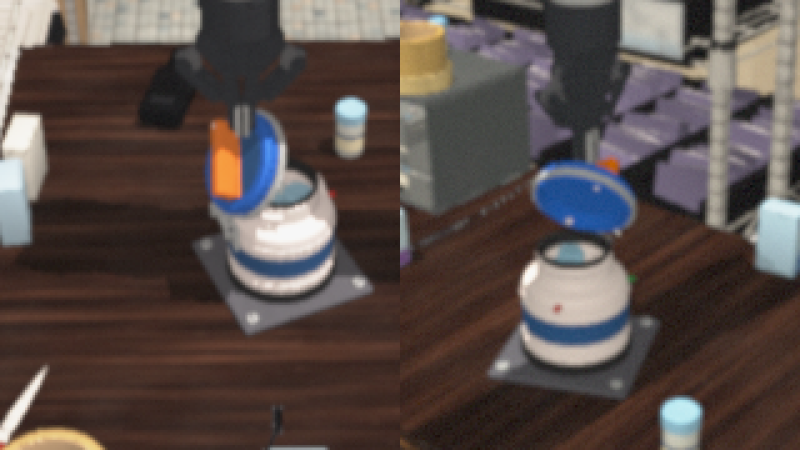

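The lid is past vertical, at roughly 1.1 rad, with the finger on the outer face beside the bar. I keep pushing.

{"op": "apply_moves", "data": {"commands": [[0, -0.009, 0.004, 0, -1], [0, -0.018, 0.008, 0, -1], [0.003, -0.027, 0.012, 0, -1], [0.006, -0.036, 0.016, 0, -1], [0.01, -0.045, 0.02, 0, -1], [0.015, -0.05, 0.022, 0, -1], [0.02, -0.05, 0.022, 0, -1], [0.03, -0.05, 0.022, 0, -1], [0.03, -0.05, 0.022, 0, -1], [-0.02, -0.05, 0.022, 0, -1], [-0.06, -0.05, 0.022, 0, -0.3], [-0.06, -0.05, 0.022, 0, -0.3]]}}

```text
time: 4.4
ee_pos: [0.497, -0.0552, 0.2696]
tcp_rot: [86.4, 89.3, -3.6]
wrist_force: [0.6, -0.1, 0.3]
opening: 0.0286
```

```bash
cat > look.py <<'E'
from workcell import bot,cams
import cv2,numpy as np,sys
from scipy.spatial.transform import Rotation
def look(tag):
    ims=[];o=bot.get_obs();Y=np.radians(24);ex=np.array([np.cos(Y),np.sin(Y),0]);ey=np.array([-ex[1],ex[0],0])
    T=np.eye(4);T[:3,:3]=Rotation.from_euler("xyz",o["tcp_rot"],degrees=True).as_matrix();T[:3,3]=o["ee_pos"]
    print("t",o["time"],"q6",o["q"][5],"tcp",o["ee_pos"].round(4),"F",o["wrist_force"].round(1))
    for c,(x,y) in dict(side=(220,180),scene=(240,130),wrist=(0,0)).items():
        d=cams.camera(c);f=d["frame"]
        ims.append(cv2.resize(f,(480,360)) if c=="wrist" else cv2.resize(f[y:y+180,x:x+160],(320,360),interpolation=3))
        K=d["camera_matrix"];z=d["depth"];v,u=np.mgrid[:480,:640]
        P=np.stack([(u-K[0,2])/K[0,0]*z,(v-K[1,2])/K[1,1]*z,z],-1)
        if c=="wrist": M=T@d["mount"];W=P@M[:3,:3].T+M[:3,3]
        else: W=(P-d["t"])@d["R"]
        h=cv2.cvtColor(f,cv2.COLOR_BGR2HSV)
        ok=(z>0)&(np.hypot(W[...,0]-.51,W[...,1]+.05)<.1)&(W[...,2]>.11)
        o_=ok&(cv2.inRange(h,(5,120,50),(22,255,255))>0)
        b=ok&(cv2.inRange(h,(95,110,40),(130,255,255))>0)
        if o_.sum()>20:
            p=W[o_];mu=np.median(p,0);p=p[np.linalg.norm(p-mu,axis=1)<.05]
            top=p[p[:,2]>np.percentile(p[:,2],90)-.006] if c!="x" else p
            _,_,vt=np.linalg.svd(top-top.mean(0),full_matrices=False)
            print(c,"orange",o_.sum(),p.mean(0).round(3),"top",top.mean(0).round(3),"az",np.degrees(np.arctan2(vt[0,1],vt[0,0])).round(1)%180,"z",np.percentile(p[:,2],[2,98]).round(3))
        if b.sum()>50:
            p=W[b];A=np.c_[p[:,:2]-[.506,-.048],np.ones(len(p))]
            s,*_=np.linalg.lstsq(A,p[:,2],rcond=None);r=abs(A@s-p[:,2])<.006
            s,*_=np.linalg.lstsq(A[r],p[r,2],rcond=None)
            print(c,"cap plane z0",s[2].round(3),"slope along canister x,y",(s[:2]@ex[:2]).round(3),(s[:2]@ey[:2]).round(3),r.sum(),"c",p.mean(0).round(3))
    im=np.zeros((720,640,3),np.uint8);im[:360]=np.hstack(ims[:2]);im[360:,:480]=ims[2];cv2.imwrite(f"pics/{tag}.png",cv2.resize(im,(533,600)))
look(sys.argv[1])
E
python3 look.py p3
```

```text
t 4.4 q6 83.65721567087955 tcp [ 0.497  -0.0552  0.2696] F [ 0.6 -0.1  0.3]
side orange 263 [ 0.522 -0.033  0.168] top [ 0.521 -0.051  0.179] az 75.4 z [0.149 0.184]
side cap plane z0 0.157 slope along canister x,y -0.435 -0.012 633 c [ 0.511 -0.03   0.152]
scene orange 201 [ 0.519 -0.046  0.169] top [ 0.518 -0.063  0.179] az 79.0 z [0.151 0.185]
scene cap plane z0 0.156 slope along canister x,y -0.311 0.034 196 c [ 0.492 -0.064  0.162]
wrist orange 3819 [ 0.525 -0.038  0.176] top [ 0.525 -0.055  0.185] az 73.9 z [0.156 0.19 ]
wrist cap plane z0 0.164 slope along canister x,y -0.42 -0.004 9724 c [ 0.511 -0.04   0.16 ]
```

View pics/p3.png

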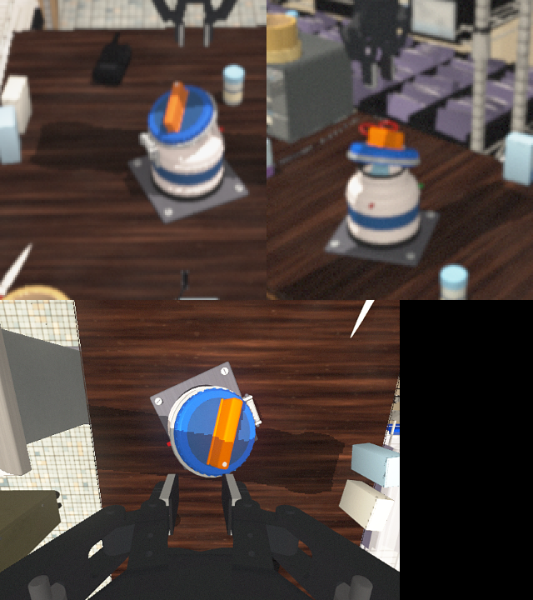

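The lid rests on the ledges, tilted 0.40 rad. The bar lies at world azimuth about 75° (wrist picture (228,433), white dot at (225,465)), so screw ≈0.9 and it needs about 43° counterclockwise. I go to the bar with the jaws aligned.

{"op": "apply_moves", "data": {"commands": [[0.0, 0.02, -0.01, 0.14, -0.05], [0.03, 0.03, -0.017, 0.26, -0.05], [0.06, 0.03, -0.017, 0.26, -0.05], [0.08, 0.03, -0.017, 0.26, -0.05], [0.1, 0.03, -0.017, 0.26, -0.05], [0.108, 0.03, -0.017, 0.26, -0.05], [0.108, 0.03, -0.017, 0.26, -0.05], [0.108, 0.03, -0.017, 0.26, -1], [0.108, 0.03, -0.017, 0.26, -1], [0.108, 0.03, -0.017, 0.26, -1], [0.108, 0.03, -0.017, 0.26, -1], [0.108, 0.03, -0.017, 0.26, -1]], "newtons": 30}}

```text
time: 5.75
ee_pos: [0.5254, -0.0379, 0.1558]
tcp_rot: [116.2, 89.9, 11.2]
wrist_force: [-6.0, 0.6, 2.2]
opening: 0.0176
```

Gripped. Now I turn counterclockwise.

{"op": "apply_moves", "data": {"commands": [[0, 0, 0, -0.08, -1], [0, 0, 0, -0.16, -1], [0, 0, 0, -0.24, -1], [0, 0, 0, -0.32, -1], [0, 0, 0, -0.4, -1], [0, 0, 0, -0.48, -1], [0, 0, 0, -0.56, -1], [0, 0, 0, -0.64, -1], [0, 0, 0, -0.72, -1], [0, 0, 0, -0.76, -1], [0, 0, 0, -0.76, -1]]}}

```text
time: 6.85
ee_pos: [0.5223, -0.0388, 0.1555]
tcp_rot: [-99.5, 89.7, -160.9]
wrist_force: [-16.6, -4.4, 6.9]
opening: 0.0181
```

```bash
python3 look.py p4
```

```text
t 6.85 q6 57.145997137693904 tcp [ 0.5223 -0.0388  0.1555] F [-16.6  -4.4   6.9]
side orange 118 [ 0.51  -0.019  0.167] top [ 0.512 -0.021  0.174] az 113.4 z [0.15  0.177]
side cap plane z0 0.153 slope along canister x,y -0.369 -0.03 602 c [ 0.512 -0.028  0.148]
scene orange 220 [ 0.518 -0.047  0.164] top [ 0.521 -0.045  0.172] az 119.4 z [0.153 0.175]
scene cap plane z0 0.152 slope along canister x,y -0.243 0.038 217 c [ 0.489 -0.067  0.157]
wrist orange 6899 [ 0.521 -0.038  0.17 ] top [ 0.525 -0.041  0.173] az 118.5 z [0.155 0.175]
wrist cap plane z0 0.154 slope along canister x,y -0.359 -0.02 17753 c [ 0.5   -0.028  0.153]
```

View pics/p4.png

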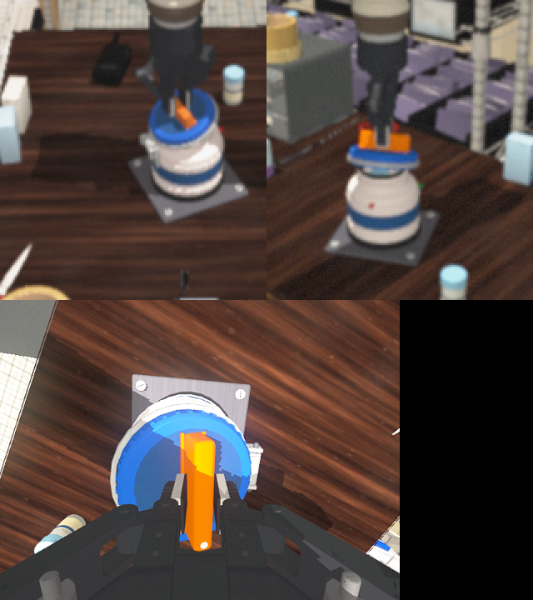

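The bar is now at azimuth about 118° (screw ≈0.1) and the lid is held up only by the grip. I open so it drops, and rise.

{"op": "apply_moves", "data": {"commands": [[0, 0, 0, 0, -0.4], [0, 0, 0, 0, 0], [0, 0, 0, 0, 0], [-0.02, 0, 0, 0, 0], [-0.05, 0, 0, 0, 0], [-0.05, 0, 0, 0, 0]]}}

```text
time: 7.6
ee_pos: [0.524, -0.0387, 0.2094]
tcp_rot: [15.7, 89.9, -45.7]
wrist_force: [0.3, -0.3, 0.1]
opening: 0.0428
```

```bash
python3 look.py p5
```

```text
t 7.6 q6 57.23399502394692 tcp [ 0.524  -0.0387  0.2094] F [ 0.3 -0.3  0.1]
side orange 225 [ 0.506 -0.04   0.15 ] top [ 0.506 -0.041  0.157] az 118.9 z [0.132 0.161]
side cap plane z0 0.132 slope along canister x,y -0.071 -0.025 609 c [ 0.506 -0.034  0.131]
scene orange 318 [ 0.505 -0.051  0.147] top [ 0.506 -0.049  0.156] az 117.1 z [0.132 0.159]
scene cap plane z0 0.132 slope along canister x,y 0.013 0.026 340 c [ 0.483 -0.068  0.131]
wrist orange 3301 [ 0.511 -0.044  0.157] top [ 0.511 -0.046  0.161] az 117.5 z [0.137 0.162]
wrist cap plane z0 0.136 slope along canister x,y -0.062 -0.009 14720 c [ 0.507 -0.04   0.135]
```

It dropped into the gap: tilt 0.07, bar azimuth 117°. Now I re-centre on the bar.

{"op": "apply_moves", "data": {"commands": [[0.0, -0.019, -0.001, 0, -0.1], [0.03, -0.019, -0.001, 0, -0.1], [0.055, -0.019, -0.001, 0, -0.1], [0.07, -0.019, -0.001, 0, -0.1], [0.072, -0.019, -0.001, 0, -0.1], [0.072, -0.019, -0.001, 0, -0.1], [0.072, -0.019, -0.001, 0, -0.1]]}}

```text
time: 8.45
ee_pos: [0.5058, -0.0469, 0.1343]
tcp_rot: [-89.3, 89.8, -150.7]
wrist_force: [0.2, 0.8, 0.4]
opening: 0.0381
```

{"op": "apply_moves", "data": {"commands": [[0, 0, 0, 0, -1], [0, 0, 0, 0, -1], [0, 0, 0, 0, -1], [0, 0, 0, 0, -1], [0.003, 0, 0, 0, -1], [0.005, 0, 0, 0, -1], [0.007, 0, 0, 0, -1], [0.007, 0, 0, 0, -1]], "newtons": 100}}

```text
time: 9.25
ee_pos: [0.5067, -0.0467, 0.1317]
tcp_rot: [37.1, 89.8, -24.3]
wrist_force: [-9.4, 2.1, 27.3]
opening: 0.0119
```

Pressing with 27 N. Now I screw clockwise.

{"op": "apply_moves", "data": {"commands": [[0.004, 0, 0, 0.05, -1], [0.005, 0, 0, 0.14, -1], [0.005, 0, 0, 0.23, -1], [0.005, 0, 0, 0.32, -1], [0.005, 0, 0, 0.41, -1], [0.005, 0, 0, 0.5, -1], [0.005, 0, 0, 0.59, -1], [0.005, 0, 0, 0.68, -1], [0.005, 0, 0, 0.77, -1], [0.005, 0, 0, 0.8, -1]]}}

```text
time: 10.25
ee_pos: [0.5075, -0.0468, 0.1316]
tcp_rot: [95.3, 89.5, -12.1]
wrist_force: [-11.0, 1.6, 30.9]
opening: 0.0117
```

```bash
python3 look.py p6
```

```text
t 10.25 q6 102.1746830285067 tcp [ 0.5075 -0.0468  0.1316] F [-11.    1.6  30.9]
side orange 127 [ 0.51  -0.027  0.149] top [ 0.509 -0.033  0.154] az 78.3 z [0.13  0.174]
side cap plane z0 0.127 slope along canister x,y -0.013 -0.019 589 c [ 0.503 -0.032  0.127]
scene orange 142 [ 0.495 -0.069  0.145] top [ 0.496 -0.064  0.154] az 93.7 z [0.129 0.17 ]
scene cap plane z0 0.127 slope along canister x,y 0.055 0.027 444 c [ 0.489 -0.061  0.125]
wrist orange 5028 [ 0.509 -0.045  0.151] top [ 0.508 -0.048  0.153] az 71.0 z [0.131 0.155]
wrist cap plane z0 0.128 slope along canister x,y -0.011 -0.012 20195 c [ 0.513 -0.029  0.128]
```

View pics/p6.png

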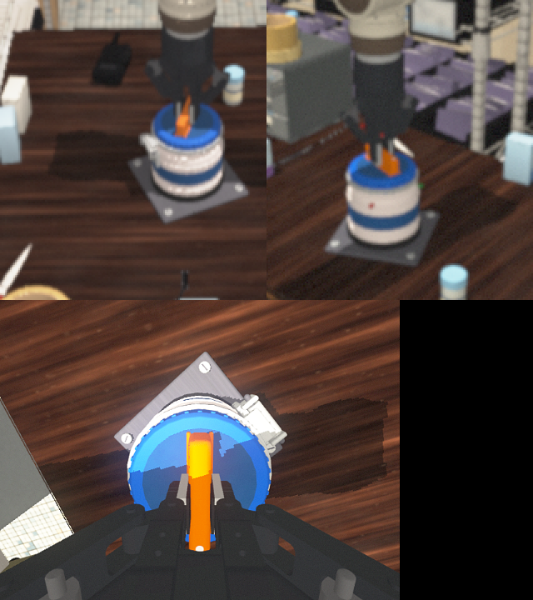

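The cap is down flat (top at z 127, slope ≈0) and the bar turned with the grip to 71°. I continue to the stop.

{"op": "apply_moves", "data": {"commands": [[0.004, 0, 0, 0.05, -1], [0.005, 0, 0, 0.14, -1], [0.005, 0, 0, 0.23, -1], [0.005, 0, 0, 0.32, -1], [0.005, 0, 0, 0.41, -1], [0.005, 0, 0, 0.5, -1], [0.005, 0, 0, 0.59, -1], [0.005, 0, 0, 0.68, -1], [0.005, 0, 0, 0.77, -1], [0.005, 0, 0, 0.86, -1], [0.005, 0, 0, 0.94, -1], [0.005, 0, 0, 0.98, -1]]}}

```text
time: 11.6
ee_pos: [0.508, -0.0471, 0.1316]
tcp_rot: [147.9, 89.2, -15.5]
wrist_force: [-13.4, -1.4, 33.4]
opening: 0.0119
```

```bash
python3 -c "
from workcell import bot
o=bot.get_obs();print(o['q'].round(1),o['torque'].round(2),o['wrist_force'].round(1))"; python3 look.py p7
```

```text
[-5.200e+00 -2.100e+00 -8.200e+00  8.320e+01 -1.000e-01  1.581e+02] [-0.52  2.97  3.38] [-13.4  -1.4  33.4]
t 11.6 q6 158.10762459532964 tcp [ 0.508  -0.0471  0.1316] F [-13.4  -1.4  33.4]
side orange 196 [ 0.512 -0.039  0.143] top [ 0.516 -0.039  0.152] az 19.8 z [0.128 0.156]
side cap plane z0 0.127 slope along canister x,y -0.015 -0.016 473 c [ 0.503 -0.023  0.126]
scene orange 110 [ 0.483 -0.06   0.144] top [ 0.488 -0.056  0.152] az 30.69999999999999 z [0.13  0.155]
scene cap plane z0 0.127 slope along canister x,y 0.055 0.014 477 c [ 0.494 -0.062  0.126]
wrist orange 6509 [ 0.517 -0.044  0.151] top [ 0.514 -0.044  0.153] az 21.400000000000006 z [0.131 0.155]
wrist cap plane z0 0.128 slope along canister x,y -0.018 0.005 18899 c [ 0.527 -0.046  0.128]
```

The torque has risen to 3.4 Nm, so this is probably the stop. I nudge a little further to confirm.

{"op": "apply_moves", "data": {"commands": [[0.005, 0, 0, 0.08, -1], [0.005, 0, 0, 0.14, -1], [0.005, 0, 0, 0.14, -1]]}}

```text
time: 12.05
ee_pos: [0.5088, -0.0468, 0.1314]
tcp_rot: [155.8, 88.9, -15.1]
wrist_force: [-9.1, 1.8, 31.2]
opening: 0.0121
```

```bash
python3 -c "
from workcell import bot
o=bot.get_obs();print(o['q'].round(1),o['torque'].round(2),o['wrist_force'].round(1))"
```

```text
[ -5.1  -2.3  -8.4  82.8  -0.2 165.7] [-0.56  2.55  4.33] [-9.1  1.8 31.2]
```

{"op": "apply_moves", "data": {"commands": [[0, 0, 0, -0.05, -1], [0, 0, 0, -0.05, -0.5], [0, 0, 0, -0.05, -0.1], [0, 0, 0, -0.05, -0.1], [0, 0, 0, -0.05, -0.1], [-0.03, 0, 0, -0.05, -0.1], [-0.07, 0, 0, -0.05, -0.1], [-0.1, 0, 0, -0.05, -0.1], [-0.12, 0, 0, -0.05, -0.1], [-0.12, 0, 0, -0.05, -0.1]]}}

```text
time: 13.05
ee_pos: [0.5075, -0.0464, 0.2544]
tcp_rot: [154.7, 88.7, -13.3]
wrist_force: [0.6, 0.0, -0.1]
opening: 0.0382
```

```bash
python3 look.py p8
```

```text
t 13.05 q6 162.957135086406 tcp [ 0.5075 -0.0464  0.2544] F [ 0.6  0.  -0.1]
side orange 295 [ 0.505 -0.042  0.147] top [ 0.505 -0.045  0.155] az 23.1 z [0.131 0.158]
side cap plane z0 0.129 slope along canister x,y -0.034 -0.012 497 c [ 0.503 -0.026  0.128]
scene orange 167 [ 0.499 -0.056  0.147] top [ 0.501 -0.054  0.155] az 24.30000000000001 z [0.133 0.157]
scene cap plane z0 0.129 slope along canister x,y 0.023 0.013 469 c [ 0.494 -0.062  0.128]
wrist orange 2392 [ 0.513 -0.047  0.155] top [ 0.513 -0.046  0.159] az 23.30000000000001 z [0.135 0.161]
wrist cap plane z0 0.133 slope along canister x,y -0.033 0.001 9720 c [ 0.514 -0.051  0.133]
```

View pics/p8.png

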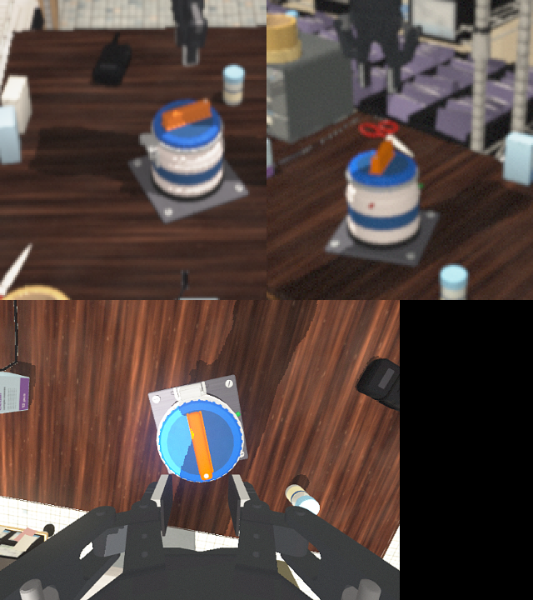

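The cap stays down: tilt fell to about 0.03 and it rose 2 mm. The bar looks in line with the hinge strap (wrist picture: strap (188,392), dot (207,475)). I measure the bar against the foot's bolts.

```bash
python3 - <<'E'
from workcell import bot,cams
import cv2,numpy as np
from scipy.spatial.transform import Rotation
o=bot.get_obs();d=cams.camera("wrist");f=d["frame"];K=d["camera_matrix"]
T=np.eye(4);T[:3,:3]=Rotation.from_euler("xyz",o["tcp_rot"],degrees=True).as_matrix();T[:3,3]=o["ee_pos"]
M=T@d["mount"]
def pt(u,v,z):
    r=M[:3,:3]@np.array([(u-K[0,2])/K[0,0],(v-K[1,2])/K[1,1],1]);return (M[:3,3]+r*(z-M[2,3])/r[2])[:2]
h=cv2.cvtColor(f,cv2.COLOR_BGR2HSV)
m=cv2.inRange(h,(5,120,50),(22,255,255));n,l,s,c=cv2.connectedComponentsWithStats(m);
i=[k for k in range(1,n) if 200<s[k,2]<420 and 100<s[k,1]-0 and s[k,4]>300];print([(s[k].tolist()) for k in i])
k=max(i,key=lambda k:s[k,4]);r=cv2.minAreaRect(np.argwhere(l==k)[:,::-1].astype(np.float32));print(r)
box=cv2.boxPoints(r);e=sorted([(np.linalg.norm(box[j]-box[(j+1)%4]),j) for j in range(4)])
ends=[(box[j]+box[(j+1)%4])/2 for _,j in e[:2]]
a,b=[pt(*p,.153) for p in ends];print("bar",a,b,np.degrees(np.arctan2(*(b-a)[::-1]))%180,np.linalg.norm(b-a))
cv2.imwrite("pics/p9.png",cv2.resize(f[80:320,200:440],(600,600),interpolation=3))
np.savez("w9.npz",M=M,K=K,f=f)
E
```

```text
[]Traceback (most recent call last):
  File "<stdin>", line 12, in <module>
ValueError: max() iterable argument is empty
```

```bash
python3 - <<'E'
from workcell import bot,cams
import cv2,numpy as np
from scipy.spatial.transform import Rotation
o=bot.get_obs();d=cams.camera("wrist");f=d["frame"];K=d["camera_matrix"]
T=np.eye(4);T[:3,:3]=Rotation.from_euler("xyz",o["tcp_rot"],degrees=True).as_matrix();T[:3,3]=o["ee_pos"]
M=T@d["mount"]
np.savez("w9.npz",M=M,K=K,f=f)
x0,y0=220,100
cv2.imwrite("pics/p9.png",cv2.resize(f[y0:y0+200,x0:x0+200],(600,600),interpolation=3))
def pt(u,v,z):
    r=M[:3,:3]@np.array([(u-K[0,2])/K[0,0],(v-K[1,2])/K[1,1],1]);return (M[:3,3]+r*(z-M[2,3])/r[2])[:2]
h=cv2.cvtColor(f,cv2.COLOR_BGR2HSV)
m=cv2.inRange(h,(5,120,50),(22,255,255))[y0:y0+200,x0:x0+200].copy();n,l,s,c=cv2.connectedComponentsWithStats(m)
k=1+np.argmax(s[1:,4]);r=cv2.minAreaRect((np.argwhere(l==k)[:,::-1]+[x0,y0]).astype(np.float32));print(r)
box=cv2.boxPoints(r);e=sorted([(np.linalg.norm(box[j]-box[(j+1)%4]),j) for j in range(4)])
a,b=[pt(*((box[j]+box[(j+1)%4])/2),.153) for _,j in e[:2]];print("bar",a,b,np.degrees(np.arctan2(*(b-a)[::-1]))%180,np.linalg.norm(b-a))
E
```

```text
((321.89532470703125, 232.21844482421875), (110.25099182128906, 24.004549026489258), 77.7352294921875)
bar [ 0.54617081 -0.0314072 ] [ 0.47355417 -0.06345467] 23.813021985936956 0.07937390414287597
```

View pics/p9.png

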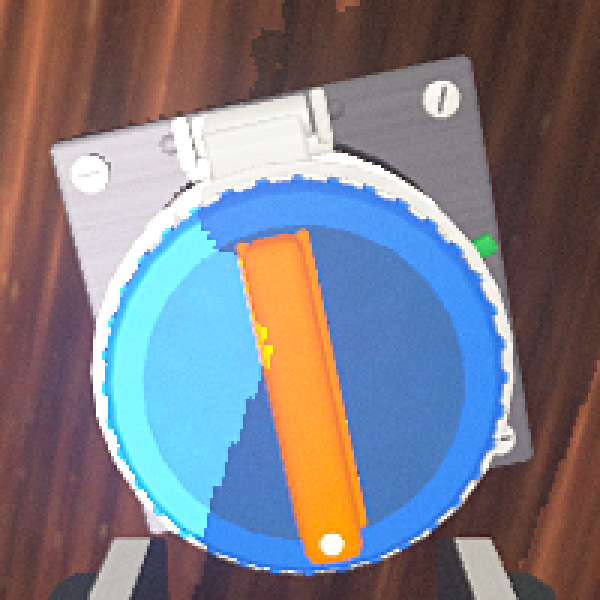

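```bash
python3 - <<'E'
import numpy as np
d=np.load("w9.npz");M,K=d["M"],d["K"]
def pt(x,y,z):
    u,v=220+(x-1)/3,100+(y-1)/3
    r=M[:3,:3]@np.array([(u-K[0,2])/K[0,0],(v-K[1,2])/K[1,1],1]);return (M[:3,3]+r*(z-M[2,3])/r[2])[:2]
def az(a,b,z): w=pt(*b,z)-pt(*a,z);return np.degrees(np.arctan2(w[1],w[0]))%180,np.linalg.norm(w)
print("foot far edge-90",az((52,150),(467,57),.006)[0]-90,az((52,150),(467,57),.006)[1])
print("bolts",az((90,174),(441,99),.008)[0]-90, "right edge",az((470,57),(532,458),.006))
print("hinge bar",az((190,160),(330,135),.11)[0]-90)
print("bar left",az((242,248),(307,560),.155),"right",az((299,236),(360,552),.155))
E
```

```text
foot far edge-90 24.03160063297905 0.14799426250447617
bolts 23.55959513431965 right edge (np.float64(23.335113795218604), np.float64(0.14800762405596882))
hinge bar 21.700228489994288
bar left (np.float64(22.886938942802743), np.float64(0.07594786707637563)) right (np.float64(22.82827648474401), np.float64(0.07656072520773458))
```

By these measurements screw is about 1.75 to 1.77, which is marginal against the 1.75 threshold. The ring is at about 0.03. I re-grip, aligned with the bar, nudge clockwise without pressing, and release without turning back.

{"op": "apply_moves", "data": {"commands": [[0.03, 0, 0, -0.1, -0.1], [0.07, 0, 0, -0.2, -0.1], [0.1, 0, 0, -0.2, -0.1], [0.115, 0, 0, -0.2, -0.1], [0.116, 0, 0, -0.2, -0.1], [0.116, 0, 0, -0.2, -0.1], [0.116, 0, 0, -0.2, -1], [0.116, 0, 0, -0.2, -1], [0.116, 0, 0, -0.2, -1], [0.116, 0, 0, -0.2, -1], [0.116, 0, 0, -0.2, -1]], "newtons": 100}}

```text
time: 14.4
ee_pos: [0.5089, -0.0468, 0.1359]
tcp_rot: [142.1, 88.9, -14.5]
wrist_force: [-2.2, 0.5, 5.5]
opening: 0.0116
```

{"op": "apply_moves", "data": {"commands": [[0, 0, 0, 0.05, -1], [0, 0, 0, 0.1, -1], [0, 0, 0, 0.15, -1], [0, 0, 0, 0.15, -1]]}}

```text
time: 14.8
ee_pos: [0.5088, -0.0465, 0.1363]
tcp_rot: [150.4, 88.9, -14.6]
wrist_force: [-2.1, -0.5, -1.1]
opening: 0.0115
```

```bash
python3 -c "
from workcell import bot
o=bot.get_obs();print(o['q'].round(1),o['torque'].round(2),o['wrist_force'].round(1))"
```

```text
[ -5.1  -2.4  -7.9  83.3  -0.2 159.9] [-0.02  0.51  3.35] [-2.1 -0.5 -1.1]
```

```bash
cat > bar.py <<'E'
from workcell import bot,cams
import cv2,numpy as np
from scipy.spatial.transform import Rotation
o=bot.get_obs();d=cams.camera("wrist");f=d["frame"];K=d["camera_matrix"];z=d["depth"]
T=np.eye(4);T[:3,:3]=Rotation.from_euler("xyz",o["tcp_rot"],degrees=True).as_matrix();T[:3,3]=o["ee_pos"]
M=T@d["mount"];v,u=np.mgrid[:480,:640]
W=np.stack([(u-K[0,2])/K[0,0]*z,(v-K[1,2])/K[1,1]*z,z],-1)@M[:3,:3].T+M[:3,3]
ok=(z>0)&(np.hypot(W[...,0]-.51,W[...,1]+.047)<.06)&(W[...,2]>.14)&(cv2.inRange(cv2.cvtColor(f,cv2.COLOR_BGR2HSV),(5,120,50),(22,255,255))>0)
p=W[ok];p=p[p[:,2]>np.percentile(p[:,2],80)-.004]
r=cv2.minAreaRect((p[:,:2]*1000).astype(np.float32));b=cv2.boxPoints(r);e=max([b[1]-b[0],b[2]-b[1]],key=np.linalg.norm)
print("bar az",np.degrees(np.arctan2(e[1],e[0]))%180,r[1],"z",np.median(p[:,2]),"jaw",90-(o["tcp_rot"][0]-o["tcp_rot"][2])%360, "tau",o["torque"].round(2))
E
python3 bar.py
```

```text
bar az 78.60544 (68.81170654296875, 68.05929565429688) z 0.15549195525388165 jaw -74.97596585365633 tau [-0.02  0.51  3.35]
```

{"op": "apply_moves", "data": {"commands": [[0, 0, 0, 0.02, -1], [0, 0, 0, 0.02, -0.5], [0, 0, 0, 0.0, -0.1], [0, 0, 0, 0.0, -0.1], [-0.03, 0, 0, 0, -0.1], [-0.07, 0, 0, 0, -0.1], [-0.1, 0, 0, 0, -0.1], [-0.12, 0, 0, 0, -0.1], [-0.12, 0, 0, 0, -0.1]]}}

```text
time: 15.75
ee_pos: [0.5074, -0.0461, 0.2596]
tcp_rot: [152.5, 88.6, -12.5]
wrist_force: [0.0, -0.3, -0.4]
opening: 0.0379
```

```bash
python3 bar.py; python3 look.py p10
```

```text
bar az 23.710922 (76.98709106445312, 63.56632995605469) z 0.15552384196736807 jaw -74.99019107880403 tau [-0.03 -0.01  0.  ]
t 15.8 q6 159.8863644446706 tcp [ 0.5071 -0.0461  0.2576] F [-0.6  0.1 -0.2]
side orange 296 [ 0.505 -0.042  0.146] top [ 0.505 -0.044  0.154] az 23.2 z [0.13  0.158]
side cap plane z0 0.129 slope along canister x,y -0.044 -0.007 496 c [ 0.503 -0.027  0.128]
scene orange 167 [ 0.499 -0.056  0.147] top [ 0.501 -0.053  0.154] az 24.900000000000006 z [0.133 0.157]
scene cap plane z0 0.129 slope along canister x,y 0.023 0.014 464 c [ 0.494 -0.062  0.128]
wrist orange 2320 [ 0.513 -0.046  0.154] top [ 0.512 -0.046  0.157] az 23.5 z [0.134 0.16 ]
wrist cap plane z0 0.132 slope along canister x,y -0.035 0.0 9545 c [ 0.514 -0.05   0.132]
```

```bash
python3 - <<'E'
from workcell import bot,cams
print(bot.job_done(), bot.get_obs()["time"])
E
```

```text
the job is handed in; nothing more can be done
the job is handed in; nothing more can be done
```

I closed the canister and handed the job in at about 16 s of the 64 s. The cap is down and stays down by itself, but I couldn't read its turn angle directly.

**What I did:** I pushed the cap over from behind with the fingers shut. I then turned the bar about 43° counterclockwise until the cap dropped into its thread. With about 30 N of press I screwed it clockwise until the torque rose to 3–4 Nm, then let go and backed off.

**Last checks:**
- **Ring:** it sits at about 0.035 rad by the wrist and side cameras, under the 0.05 limit. The scene camera's fit gave a slope of the opposite sign (+0.02); it saw little of the cap top.
- **Seat:** the cap rose about 2 mm when released, as the locked seat should.
- **Bar angle:** the bar is in line with the hinge strap, at 23–24° against 23.7° for the foot. It was in the same place after I pushed it clockwise again with 3.4 Nm and no downward press.
- **Robot and bystanders:** the arm is clear and feels almost no force (under 1 N). The vial, carton and radio look untouched in the pictures; I didn't measure their positions again.

**What is uncertain:** if the in-line position is exactly 1.75 rad, the bar angle gives only about 1.75–1.77, right at the limit. The green mark's position and the hard stop I met while pressing both suggest it is nearer 1.9. I did not test the lock by turning it counterclockwise.

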